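# Load a varnished blank into the curing slide and click it in under the lamp

## Task

The round wooden blank on the drying rack is freshly varnished, so do not touch it with your fingers or the arm: slide the flat steel lifter under it, carry it over level and lower it between the four dowel pins of the curing slide's carriage, then lay the lifter flat on the bench. Then slide the carriage by its upright grip towards the lamp until you feel its ball drop into the notch beneath the lamp head, without running on to the end stop, and finish still pinching the grip with the carriage held in that notch. Leave the square blank on the rack, and the bottle and the jar standing beside the work, where they are.

Things in the scene. Friction and masses are not known exactly. Their poses are not given: they have to be found in the camera images.
- round_blank: round light wooden disc, 65 mm across and 8 mm thick, 30 g (varies), lying flat on the drying rack; the one to be cured. Origin: centre of its underside, z up. At first it lies in either bay of the rack.
- square_blank: square light wooden blank 66 x 66 x 8 mm in the rack's other bay; stays there. Origin: centre of its underside.
- drying_rack: fixed rack: 6 mm plywood board 100 (x) x 180 (y) mm with three wooden strips along x, 24 mm high overall, which leave two channels; a blank bridges each. Strips begin at x = -48 mm (front, towards the robot); a stop strip 31 mm high closes the back from x = +36 mm. Origin: centre of the board's underside on the bench, z up.
- bay_left (a point): middle of the rack's left channel (rack y = +43 mm), level with the strip tops, 24 mm above the bench; axes as the rack's. The channel runs along x, is 46 mm wide and 18 mm high (6 to 24 mm above the bench) and open to the front (-x).
- bay_right (a point): the same for the right channel (rack y = -43 mm)
- lifter: loose flat lifter like a small plasterer's float, 110 g: steel blade 36 mm wide, 2.5 mm thick, from x = -45 mm to its rounded tip at x = +125 mm; over its rear half a brown wooden handle 88 mm long (x = -44 to +44 mm), 18 mm wide in y, 34 to 56 mm above the blade's underside. Origin: blade's underside below the handle's middle; +x to the tip, z up.
- lifter_grip (a point): middle of the lifter's handle, 45 mm above the blade's underside; the handle runs along the lifter's x, so it is pinched across y
- lifter_seat (a point): top face of the blade, 95 mm ahead of the handle's middle: where the blank's centre should lie
- curing_slide: fixed aluminium base 130 (x) x 280 (y) mm with two steel rods along y and a dark finned lamp head on a post behind. The head spans x = -45 to +71, y = -93 to -7 mm, 90 to 129 mm above the bench. Origin: centre of the base's underside on the bench, z up, front (-x) towards the robot; the carriage slides along -y, towards the lamp.
- carriage: aluminium carriage on the slide's two rods, nest at its lamp end, bar with grip at the other. Its origin lies below nest and goes from slide y = +80 mm (loading end) to -75 mm (end stop), -y being towards the lamp. A sprung ball drops into a V notch at y = -50 mm: it draws the carriage in over the last 4 mm and takes about 15 N to leave; elsewhere it drags with 3 to 4 N and stays put.
- nest (a point): where the middle of the blank's underside belongs: nest centre on top of the carriage's two ledges, 52 mm above the bench; axes as the slide's. Four dowel pins, 6 mm thick, 7.5 mm tall, at x, y = +-27.5 mm leave the blank 3 mm all round. Between the ledges runs a channel along x, 46 mm wide, 18 mm deep, open at both ends: the blade goes down into it and out to the front (-x).
- notch (a point): fixed point at which nest lies when the ball sits in the notch; axes as the slide's (so nest comes to it along -y, and the end stop is 25 mm beyond)
- stage_grip (a point): point to pinch on the upright black grip at the end of the carriage's bar, 125 mm from the nest's centre on the side away from the lamp (+y of the slide), 59 mm above the bench. The grip is 24 mm wide in x, 16 mm in y, and stands from the bar's top, 34 mm above the bench, up to 76 mm. Axes as the slide's.
- varnish_bottle: translucent white bottle, 30 mm across and 96 mm tall, standing right of the curing slide; stays there. Origin: centre of its underside.
- pigment_jar: small jar, 34 mm across and 42 mm tall, standing behind, between the rack and the slide; stays there. Origin: centre of its underside.
There are look-alikes about, which are no part of the job. Of the things that look like the lifter, the larger one is meant.

How it is judged:
On the way, in this order (a step that is already met when the one before it is completed fails the run):
1. the blank is carried level on the lifter, clear of the rack (height (world z) of round_blank above 0.045 m and contact force between lifter and round_blank above 0.05 N and contact force between drying_rack and round_blank below 0.02 N and contact force between the fingers and lifter above 1 N and angle between round_blank's own z axis and vertical below 0.25 rad), for 0.2 s.
2. the blank lies between the four pins of the carriage, off the lifter, the carriage still short of the lamp (horizontal distance between round_blank and nest below 0.006 m and z of round_blank in the frame of nest below 0.003 m and angle between round_blank's own z axis and vertical below 0.05 rad and contact force between lifter and round_blank below 0.02 N and y of nest in the frame of notch above 0.05 m), for 0.2 s.
3. the lifter lies flat on the bench, let go (height (world z) of lifter below 0.006 m and angle between lifter's own z axis and vertical below 0.06 rad and contact force between the fingers and lifter below 0.1 N and linear speed of lifter below 0.02 m/s), for 0.2 s.
At the end, for the whole second after the job is handed in: The carriage stands in the notch (nest within 2 mm of the notch point along the slide) with the fingers still pinching its grip (over 2 N, grip between the fingers), the round blank lies flat between the four pins (within 6 mm of the nest's centre), and the lifter lies flat and still on the bench (y of nest in the frame of notch between -0.002 and 0.002 m and contact force between the fingers and carriage above 2 N and horizontal distance between the grasp point and stage_grip below 0.015 m and distance between the grasp point and stage_grip below 0.035 m and horizontal distance between round_blank and nest below 0.006 m and z of round_blank in the frame of nest below 0.003 m and angle between round_blank's own z axis and vertical below 0.05 rad and contact force between lifter and round_blank below 0.02 N and height (world z) of lifter below 0.006 m and angle between lifter's own z axis and vertical below 0.06 rad and linear speed of lifter below 0.02 m/s); the arm keeps its last pose, push and grip.
It fails at once if the varnished blank is touched by the fingers or the arm (contact force between any of the fingers, the arm and round_blank above 0.2 N).
It fails at once if the round blank is tipped (over 0.35 rad) (angle between round_blank's own z axis and vertical above 0.35 rad).
It fails at once if the carriage runs on to the end stop (y of nest in the frame of notch below -0.02 m).
It fails at once if the square blank is moved by over 10 mm (distance of square_blank from where it was at the start of the episode above 0.01 m).
It fails at once if the bottle or the jar is moved by over 15 mm (distance of any of varnish_bottle, pigment_jar from where it was at the start of the episode above 0.015 m).
It also fails if it takes over 67 s, if anything falls off the work surface, if the arm or the gripper's body presses on something with over 40 N, if the wrist force passes 120 N, or if a joint passes its speed limit or range.

## Robot

A 6-joint arm with a two-finger parallel gripper is mounted at the origin on a cart in front of the work surface, level with it; the furniture and walls round the work are solid. World frame = base frame: x ahead of the robot, y to its left, z up, the work surface at z = 0. Lengths are in m, angles in rad, forces in N, time in s.
With the tool pointing down it reaches from about 0.325 to 0.775 m from the base axis. Payload 9.3 kg.
Tool frame: the origin (TCP) lies on the centre line of the jaws, within the pads' length; the fingertips stand 22 mm ahead of it and the grasp point (between the pads) lies 3 mm ahead of it (bot.finger_overhang is the distance from the TCP to the fingertips, in m); z points along the fingers, y is the line along which they close (so a half turn about z gives the same grasp; the last joint's range is limited). The gripper opens to 85 mm and grips with 20 to 120 N. Pads are 22 mm wide; open, the fingers measure 114 mm over their backs; the gripper's body (76 mm by 85 mm) begins 54 mm behind the grasp point. The pads swing forward as they close: fully open they stand 13 mm farther back than shut.
Start: joints at [1.108, 0.259, 0.021, 1.334, 0, 1.418], TCP at [0.168, 0.524, 0.253] pointing down, gripper open.
Joint ranges: [-3.04, 3.04], [-0.91, 1.82], [-1.04, 1.36], [-1.92, 1.95], [-1.52, 1.45], [-3.14, 3.14]. Speed limits (rad/s): [2.22, 2.22, 2.79, 3.14, 3.14, 3.14].

## Interface

Orientations are given as a unit quaternion [x, y, z, w].
In Python, from bench import bot gives the robot as it stands.
- The arm moves only by the tool apply_moves, never from a script. Its argument "series" is a list of rows, each a list of 4 numbers: the shift along the tool's x, y, z in m, then the turn about the tool's z in rad. A call has exactly 5 rows; each row shifts and turns the commanded pose from where the row before left it, along the tool's axes as they then stand; what a row does not reach is not made up. A row lasts 1/8 s, in which the tool goes at most 62.5 mm and 10.7 degrees, less where a joint would pass 70% of its speed; a pose out of reach is approached as far as the arm can. A call with a gripper value outside its range is refused whole. "jaw" is the opening, from 0 (shut) to 1 (fully open), set as the call begins (left out, the last holds). The fingers move at their own pace and stop on an object; the grip force is fixed at half the most. Time passes only in rows, so rows that do not move let the fingers close, or fill a call up. It gives the time, the measured TCP pose, the force, the opening and the grip force at its end, in the units of the state.
- bot.state(): the state, without advancing time (a new reading comes with each control period).
- bot.capture(name): name is "scene" or "top" or "wrist"; returns a dict with "frame" (480x640x3 uint8, blue, green, red), "range_z" (480x640 float32, m along the optical axis (not along the pixel's ray), 0 where there is no reading), "camera_matrix" (3x3 intrinsics, pixels), "R" (3x3) and "t" (3): a world point X has camera coordinates R X + t; the wrist camera has in their place "hand_eye" (4x4, takes a point from camera to tool coordinates, whose origin is the TCP and whose axes are the flange's). Camera axes: x right, y down, z forward; pixel columns grow to the right and rows downward; lengths in m; the calibration is good to about 2 mm. A picture is of the moment at which its call begins: read the wrist's pose just before it.
- bot.finish_job(): hands the job in; it is judged then, once.
The state is a dict: "clock": time; "joint_pos": joint angles; "qd": joint speeds; "effort": joint torques, N m; "ee_pos": TCP position; "orientation": TCP orientation; "force": force on the tool from outside, world axes, zero at the start; "torque": the same for the moment, N m; "grip_width": finger opening in m; "grip_force": force on a finger pad.
Only numpy, scipy, OpenCV 4.12 (cv2) and the standard library are available. Lean on these libraries where they do the work, as an engineer would, in place of code of your own. Each camera call takes 0.05 s, during which the arm holds its last target. There are 200 camera calls.

## Working session

There is one attempt and no reset: what is moved stays moved. The work goes in short steps, Python scripts to look and compute and a tool call to move; the robot and the scene stay as the last step left them, time stands still between calls to the robot, and variables do not carry over. Pictures are saved under pics/ and viewed, at most 10 in all, crops included, and the job is handed in when it is done.

Besides the shell and the picture viewer there is one more tool, called in YAML: its name, and indented under it one key for each argument. apply_moves: Moves the arm, as the interface text tells. Its arguments: {"type":"object","properties":{"series":{"type":"array"},"jaw":{"type":"number"}},"required":["series"]}

```bash
ls; mkdir -p pics
python3 - <<'E'
from bench import bot
import cv2,numpy as np
print(bot.state())
for n in ("scene","top"):
    c=bot.capture(n); cv2.imwrite(f"pics/{n}0.png",c["frame"]); np.savez(f"pics/{n}0.npz",**c)
    print(n,c["camera_matrix"],c["R"],c["t"])
E
```

```text
pics
{'clock': 0.0, 'joint_pos': array([1.10843755e+00, 2.59199664e-01, 2.07332654e-02, 1.33369992e+00,
       1.85885174e-05, 1.41818459e+00]), 'qd': array([ 1.12409929e-04, -6.11401040e-04,  1.36855900e-03, -7.45775348e-04,
       -1.14020426e-03, -8.51804056e-05]), 'effort': array([ 2.79229680e-04, -5.55638301e+01,  3.44530427e+01,  1.37370356e-02,
       -2.31830481e-04, -1.95518720e-05]), 'ee_pos': array([0.16753721, 0.52358675, 0.25265088]), 'orientation': array([ 1.54255102e-01,  9.88030816e-01, -6.50056584e-04, -2.16181615e-04]), 'force': array([ 0.41819532, -0.55593164,  0.19548441]), 'torque': array([ 0.01347208, -0.08012828, -0.04256626]), 'grip_force': 0.0, 'grip_width': 0.08517687100200357}
scene [[509.8686249    0.         322.42906402]
 [  0.         509.8686249  243.64403927]
 [  0.           0.           1.        ]] [[ 0.74973664 -0.66152912 -0.01655898]
 [-0.49670549 -0.54604893 -0.67462154]
 [ 0.43723978  0.51401342 -0.73797803]] [-0.47035268  0.29053843  0.97763019]
top [[464.68670161   0.         314.2695152 ]
 [  0.         464.68670161 246.63104856]
 [  0.           0.           1.        ]] [[-0.05999485 -0.99817926 -0.00622746]
 [-0.97406218  0.05990666 -0.21820645]
 [ 0.21818222 -0.00702534 -0.97588276]] [-0.03819808  0.57328215  1.001841  ]
```

View pics/top0.png

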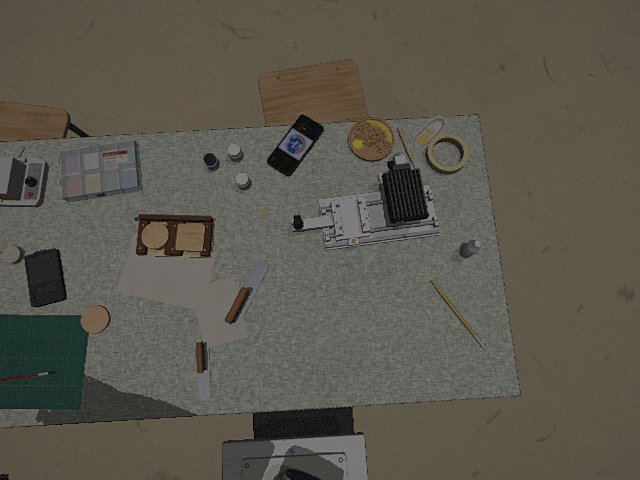

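View pics/scene0.png

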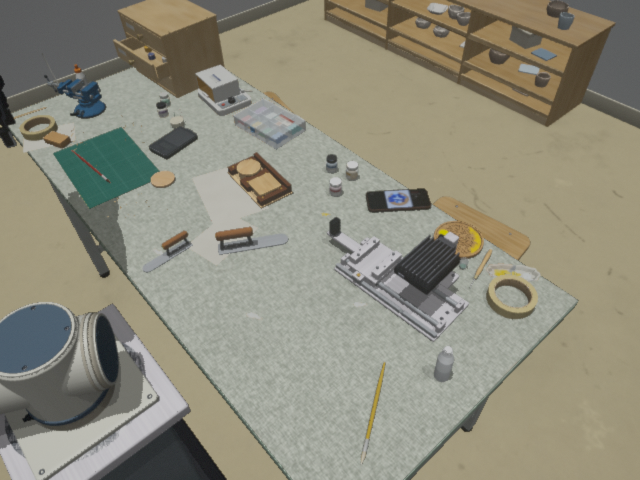

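The top view shows the rack at (175,236) with the round blank in the left bay (155,236). The larger lifter has its handle at (238,305) and its tip at (264,266). The slide is at (380,215), its grip at (298,223), the jar near (243,181) and the bottle at (470,248). The scene view agrees: larger lifter handle at (234,235), smaller decoy at (175,240).

```bash
cat > h.py <<'E'
import numpy as np,cv2
def ray(c,px):
    K,R,t=c["camera_matrix"],c["R"],c["t"]
    d=R.T@np.linalg.solve(K,np.array([px[0],px[1],1.0])); return -R.T@t,d
def onz(c,px,z):
    o,d=ray(c,px); return o+d*(z-o[2])/d[2]
def tri(c1,p1,c2,p2):
    o1,d1=ray(c1,p1);o2,d2=ray(c2,p2)
    s=np.linalg.lstsq(np.c_[d1,-d2],o2-o1,rcond=None)[0]
    a,b=o1+d1*s[0],o2+d2*s[1]; return (a+b)/2,np.linalg.norm(a-b)
def cloud(c):
    K=c["camera_matrix"];z=c["range_z"];v,u=np.indices(z.shape)
    P=np.stack([(u-K[0,2])/K[0,0]*z,(v-K[1,2])/K[1,1]*z,z],-1)
    return (P-c["t"])@c["R"]   # R^T(P-t)
def px(c,X):
    p=c["camera_matrix"]@(c["R"]@np.asarray(X)+c["t"]); return p[:2]/p[2]
def blobs(m,amin=30):
    n,_,st,ce=cv2.connectedComponentsWithStats(m.astype(np.uint8)); return [(st[i].tolist(),ce[i].round(1).tolist()) for i in range(1,n) if st[i][4]>=amin]
E
python3 - <<'E'
from h import *
T=dict(np.load("pics/top0.npz"));S=dict(np.load("pics/scene0.npz"))
def brown(c,lo=(5,90,60),hi=(16,255,200)):
    h=cv2.cvtColor(c["frame"],cv2.COLOR_BGR2HSV); return cv2.inRange(h,lo,hi),h
for n,c in(("T",T),("S",S)):
    m,h=brown(c)
    print(n,"brown",[b for b in blobs(m,60)])
h=cv2.cvtColor(T["frame"],cv2.COLOR_BGR2HSV)
for p in[(155,236),(190,238),(175,220),(238,305),(262,270),(298,223),(345,215),(405,190),(140,240)]: print(p,h[p[1],p[0]],cloud(T)[p[1],p[0]].round(4))
h=cv2.cvtColor(S["frame"],cv2.COLOR_BGR2HSV)
for p in[(250,168),(267,183),(234,235),(270,242),(335,227),(376,252)]: print(p,h[p[1],p[0]],cloud(S)[p[1],p[0]].round(4))
# enlarged crops
a=cv2.resize(T["frame"][170:330,120:270],None,fx=3.5,fy=3.5,interpolation=cv2.INTER_CUBIC)
b=cv2.resize(T["frame"][150:260,280:450],None,fx=4.6,fy=4.6,interpolation=cv2.INTER_CUBIC)
cv2.imwrite("pics/cb.png",b)
E
```

```text
T brown [([259, 60, 136, 100, 4503], [326.9, 104.6]), ([0, 102, 68, 39, 1380], [30.6, 122.2]), ([141, 222, 28, 27, 304], [153.7, 235.2]), ([174, 223, 30, 28, 341], [188.2, 237.2]), ([225, 287, 22, 36, 243], [236.1, 304.5]), ([82, 306, 27, 27, 335], [93.5, 317.9]), ([196, 342, 6, 31, 146], [198.8, 357.4])]
S brown [([240, 153, 50, 35, 282], [262.4, 173.4]), ([257, 185, 30, 17, 139], [271.3, 193.6]), ([216, 227, 36, 12, 227], [234.0, 232.5]), ([162, 231, 25, 18, 148], [174.0, 239.3])]
(155, 236) [ 15  96 119] [0.6256 0.3028 0.0336]
(190, 238) [ 16 102 118] [0.6163 0.2205 0.0306]
(175, 220) [53 46 22] [0.6656 0.259  0.0222]
(238, 305) [ 10 119  75] [0.448  0.1063 0.0549]
(262, 270) [105  10 107] [0.5335 0.0551 0.0043]
(298, 223) [90  8 31] [ 0.6237 -0.0391  0.0796]
(345, 215) [ 15   8 124] [ 0.6492 -0.1511  0.0343]
(405, 190) [60 12 41] [ 0.6725 -0.281   0.1233]
(140, 240) [ 10 153  50] [0.6214 0.3432 0.0203]
(250, 168) [ 19  90 188] [0.6266 0.294  0.0343]
(267, 183) [ 19  98 179] [0.6242 0.2154 0.0325]
(234, 235) [ 15 103  87] [0.444  0.1021 0.0509]
(270, 242) [100  10 160] [0.5164 0.0662 0.0028]
(335, 227) [45 10 53] [ 0.6277 -0.0453  0.0624]
(376, 252) [130   4 186] [ 0.6613 -0.1475  0.0348]
```

View pics/cb.png

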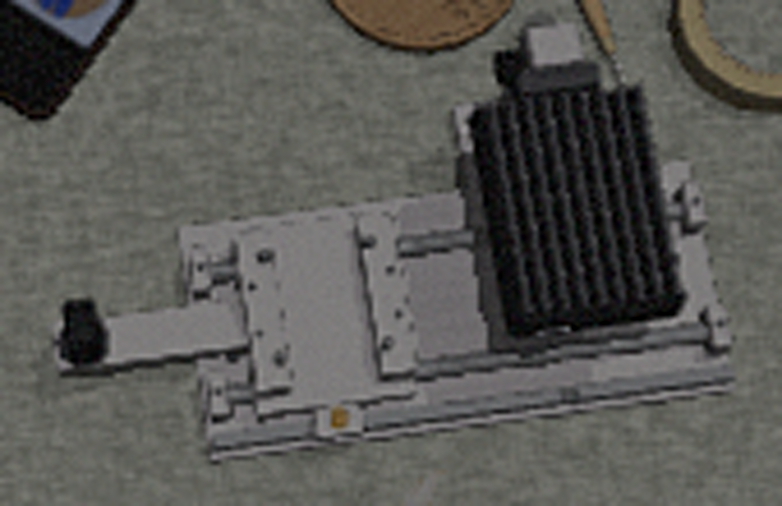

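The enlarged crop shows four pins at crop pixels (265,257), (280,358), (368,240) and (386,343), so the nest is near top pixel (350.6,215). The carriage is at its loading end with its black grip at crop (80,332), and the slide is turned slightly.

Run:
```python
from h import *
from bench import bot
T=dict(np.load("pics/top0.npz"));S=dict(np.load("pics/scene0.npz"))
print(tri(T,(236.1,304.5),S,(234,232.5)),"handle")
for n,c in(("T",T),("S",S)):
    P=cloud(c)
    def sel(x0,x1,y0,y1,z0,z1): 
        m=(P[...,0]>x0)&(P[...,0]<x1)&(P[...,1]>y0)&(P[...,1]<y1)&(P[...,2]>z0)&(P[...,2]<z1); return P[m]
    def rect(Q): 
        (a,b,ang)=cv2.minAreaRect((Q[:,:2]*1000).astype(np.float32)); return np.round(a,1),np.round(b,1),round(ang,1),len(Q),np.median(Q[:,2]).round(4)
    Q=sel(.38,.52,.05,.17,.035,.07); print(n,"handle",rect(Q))
    q=Q[:,:2]-Q[:,:2].mean(0);w,v=np.linalg.eigh(q.T@q);print("axis",np.degrees(np.arctan2(v[1,1],v[0,1])),Q.mean(0).round(4))
    Q=sel(.55,.72,.15,.40,.012,.06); print(n,"rack",rect(Q))
    Q=sel(.55,.655,.262,.36,.0285,.05); print(n,"round",rect(Q))
    Q=sel(.55,.655,.17,.258,.0285,.05); print(n,"square",rect(Q))
    Q=sel(.54,.72,-.07,0,.06,.09); print(n,"grip",rect(Q))
    Q=sel(.5,.80,-.42,-.08,.09,.14); print(n,"lamp",rect(Q))
    Q=sel(.5,.80,-.25,-.08,.044,.07); print(n,"ledges",rect(Q),np.percentile(Q[:,2],[10,90]))
pins=[(280+a/4.6,150+b/4.6) for a,b in[(265,257),(280,358),(368,240),(386,343)]]
X=np.array([onz(T,p,.0595) for p in pins]);print(X.round(4),X.mean(0))
# lifter tip: steel
print(onz(T,(264,265),.0025))
s=bot.state();w=bot.capture("wrist");print(w["hand_eye"].round(4).tolist(),w["camera_matrix"].round(1).tolist(),s["ee_pos"])
```

```text
(array([0.45018112, 0.11182379, 0.04747527]), np.float64(2.040939380233597e-05)) handle
T handle (array([449.9, 111. ]), array([19.1, 87.4]), 60.8, 338, np.float64(0.0544))
axis 150.4071262354884 [0.4485 0.1098 0.0535]
T rack (array([629.4, 260.6]), array([178.8,  97. ]), 85.0, 2710, np.float64(0.03))
T round (array([620.1, 300.4]), array([68.9, 69.3]), 89.9, 534, np.float64(0.0325))
T square (array([618.5, 216.7]), array([84.7, 66.5]), 83.9, 719, np.float64(0.0321))
T grip (array([632.6, -38. ]), array([16.2, 23.7]), 87.3, 79, np.float64(0.075))
T lamp (array([ 680.2, -282.1]), array([149.8,  86.9]), 4.1, 2262, np.float64(0.1221))
T ledges (array([ 642.8, -162.3]), array([84.2, 82.4]), 4.3, 554, np.float64(0.0515)) [0.04866072 0.05463145]
S handle (array([447.6, 108.6]), array([23. , 87.6]), 61.9, 370, np.float64(0.0543))
axis 150.7562344721613 [0.4462 0.1058 0.0521]
S rack (array([627.3, 260.5]), array([186.9, 100.4]), 85.8, 1690, np.float64(0.0313))
S round (array([618.1, 298.5]), array([77.1, 72.4]), 86.8, 322, np.float64(0.0343))
S square (array([614.5, 213.2]), array([83.7, 72.4]), 86.4, 460, np.float64(0.0338))
S grip (array([632.2, -38.8]), array([25.8, 19.2]), 1.1, 102, np.float64(0.0742))
S lamp (array([ 678.9, -284.3]), array([152.6,  85.6]), 3.7, 2455, np.float64(0.125))
S ledges (array([ 641.5, -163.3]), array([86.9, 85.1]), 4.5, 611, np.float64(0.0533)) [0.04751121 0.05631593]
[[ 0.6652 -0.1335  0.0595]
 [ 0.6116 -0.1372  0.0595]
 [ 0.6709 -0.1866  0.0595]
 [ 0.6161 -0.1912  0.0595]] [ 0.64094044 -0.16211664  0.0595    ]
[0.54569315 0.05009521 0.0025    ]
[[0.0001, -0.9647, -0.2633, 0.0663], [1.0, 0.0, 0.0003, -0.0001], [-0.0003, -0.2633, 0.9647, -0.1199], [0.0, 0.0, 0.0, 1.0]] [[424.5, 0.0, 320.7], [0.0, 424.5, 239.5], [0.0, 0.0, 1.0]] [0.16758748 0.5236116  0.25270209]
```

Two views agree on every point: handle top about 0.054, blank top about 0.032, grip top about 0.075, ledges about 0.052. These match the stated sizes. I'll go over the rack for a closer wrist view.

apply_moves:
  series:
    - [-0.055, -0.0085, 0, 0]
    - [-0.055, -0.0085, 0, 0]
    - [-0.055, -0.0085, 0, 0]
    - [-0.055, -0.0085, 0, 0]
    - [-0.055, -0.0085, 0, 0]

```text
clock: 0.78
ee_pos: [0.4181, 0.3984, 0.2531]
orientation: [0.154, 0.988, -0.0, -0.0]
force: [1.0, 1.0, 0.0]
grip_width: 0.0854
grip_force: 0.0
```

apply_moves:
  series:
    - [-0.055, -0.0085, 0, 0]
    - [-0.055, -0.0085, 0, 0]
    - [-0.055, -0.0085, 0, -0.11]
    - [0, 0, 0, -0.11]
    - [0, 0, 0, 0]

```text
clock: 1.4
ee_pos: [0.5664, 0.3244, 0.2525]
orientation: [0.046, 0.999, -0.0, -0.001]
force: [0.2, -0.0, -0.6]
grip_width: 0.0856
grip_force: 0.0
```

```bash
cat >> h.py <<'E'
from scipy.spatial.transform import Rotation as Ro
def wrist(bot,name):
    s=bot.state();c=bot.capture("wrist");He=c["hand_eye"]
    Rt=Ro.from_quat(s["orientation"]).as_matrix()
    Rc=Rt@He[:3,:3]; tc=Rt@He[:3,3]+s["ee_pos"]
    c["R"]=Rc.T;c["t"]=-Rc.T@tc
    np.savez(f"pics/{name}.npz",**c);cv2.imwrite(f"pics/{name}.png",c["frame"]);return c
def heading(s): 
    x=Ro.from_quat(s["orientation"]).as_matrix()[:,0]; return np.degrees(np.arctan2(x[1],x[0]))
def go(s,target,hd):
    """shift in present tool axes to target, then turn"""
    d=Ro.from_quat(s["orientation"]).as_matrix().T@(np.asarray(target)-s["ee_pos"])
    return d.round(4),"turn",round(-np.radians((hd-heading(s)+180)%360-180),4)
def rect(Q):
    a,b,ang=cv2.minAreaRect((Q[:,:2]*1000).astype(np.float32)); return np.round(a,1),np.round(b,1),round(ang,1),len(Q),np.median(Q[:,2]).round(4)
E
python3 - <<'E'
from h import *
from bench import bot
c=wrist(bot,"w1");s=bot.state();print(s["clock"],s["ee_pos"],heading(s))
P=cloud(c)
# next: survey over nest
print(go(s,[.60,-.155,.25],184.3))
E
```

```text
1.45 [0.56588926 0.32478892 0.25289478] 174.7061457972872
(array([-0.0782, -0.4746,  0.003 ]), 'turn', np.float64(-0.1674))
```

View pics/w1.png

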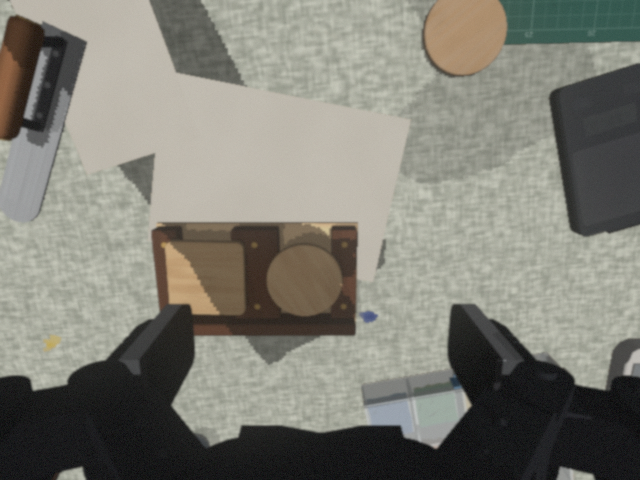

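Wrist view: the round blank is at (304,280) and the rack's front edge at row 222. The strips are at columns 165, 257 and 345, and the channel is open towards the robot (image up). Next I'll look over the nest.

apply_moves:
  series:
    - [-0.009, -0.053, 0, 0]
    - [-0.009, -0.053, 0, 0]
    - [-0.009, -0.053, 0, 0]
    - [-0.009, -0.053, 0, 0]
    - [-0.009, -0.053, 0, 0]

```text
clock: 2.08
ee_pos: [0.5864, 0.0562, 0.2538]
orientation: [0.045, 0.999, 0.0, 0.0]
force: [1.2, -0.1, 0.9]
grip_width: 0.0856
grip_force: 0.0
```

apply_moves:
  series:
    - [-0.009, -0.053, 0, 0]
    - [-0.009, -0.053, 0, 0]
    - [-0.009, -0.053, 0, -0.084]
    - [-0.009, -0.053, 0, -0.084]
    - [0, 0, 0, 0]

```text
clock: 2.7
ee_pos: [0.6084, -0.1595, 0.2528]
orientation: [-0.037, 0.999, -0.0, -0.0]
force: [-0.9, 0.8, -0.6]
grip_width: 0.0851
grip_force: 0.0
```

Run:
```python
from h import *
from bench import bot
c=wrist(bot,"w2");s=bot.state();print(s["clock"],s["ee_pos"],heading(s))
c1=dict(np.load("pics/w1.npz"))
def sub(P,x0,x1,y0,y1,z0,z1):
    return (P[...,0]>x0)&(P[...,0]<x1)&(P[...,1]>y0)&(P[...,1]<y1)&(P[...,2]>z0)&(P[...,2]<z1)
P=cloud(c1)
# round blank via contour on colour+height
m=sub(P,.55,.665,.262,.36,.0275,.045).astype(np.uint8)
k=max(cv2.findContours(m,0,1)[0],key=cv2.contourArea);e=cv2.fitEllipse(k);print("ell",e)
print("round top centre",onz(c1,e[0],.032),rect(P[m>0]))
m=sub(P,.55,.655,.165,.26,.0275,.045).astype(np.uint8);print("square",rect(P[m>0]))
m=sub(P,.55,.72,.15,.37,.012,.05);print("rack",rect(P[m]))
m=sub(P,.55,.72,.15,.37,.0275,.05)
P=cloud(c)
m=sub(P,.5,.8,-.25,-.08,.046,.056);print("ledges",rect(P[m]))
m=sub(P,.5,.8,-.25,-.08,.056,.07);print("pins",[(onz(c,b[1],.0595).round(4),b[0][4]) for b in blobs(m,8)])
m=sub(P,.54,.72,-.08,0,.055,.09);print("grip",rect(P[m]))
m=sub(P,.5,.8,-.40,0,.02,.06);print("all",rect(P[m]))
```

```text
2.75 [ 0.60815848 -0.15764308  0.25304675] -175.74348347061112
ell ((303.87908935546875, 279.39324951171875), (71.4678955078125, 74.86007690429688), 93.82633209228516)
round top centre [0.62635807 0.30428964 0.032     ] (array([634.3, 302.6]), array([64.7, 78.2]), 76.6, 4294, np.float64(0.032))
square (array([618.3, 220.3]), array([66.4, 66.6]), 83.2, 5439, np.float64(0.0315))
rack (array([628.4, 261.1]), array([175.9,  96.2]), 84.8, 18951, np.float64(0.0307))
ledges (array([ 642.7, -162.4]), array([84.1, 82.3]), 4.3, 4497, np.float64(0.0514))
pins [(array([ 0.6125, -0.1374,  0.0595]), 48), (array([ 0.6168, -0.1917,  0.0595]), 42), (array([ 0.6711, -0.1874,  0.0595]), 40), (array([ 0.667 , -0.1334,  0.0595]), 41)]
grip (array([632.7, -38.8]), array([23.7, 16.6]), 4.7, 994, np.float64(0.0742))
all (array([ 645.9, -229. ]), array([160.9, 403.7]), 20.1, 19598, np.float64(0.0335))
```

View pics/w2.png

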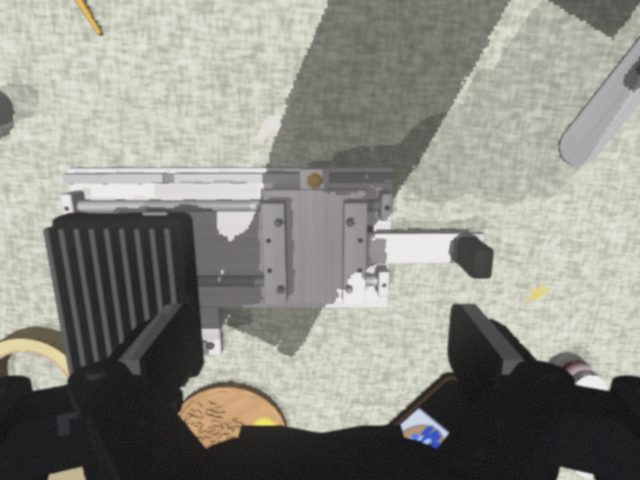

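The nest view gives pin centres 54.4 mm apart, with the nest at (0.642,-0.1625) and yaw 4.4°. The grip measures (0.6327,-0.0388), which is 125 mm away as it must be. Now the blank fit and the move to the lifter.

Run:
```python
from h import *
from bench import bot
c=dict(np.load("pics/w1.npz"));P=cloud(c)
hsv=cv2.cvtColor(c["frame"],cv2.COLOR_BGR2HSV)
for n in("w1","top0"):
    c=dict(np.load(f"pics/{n}.npz"));P=cloud(c);V=c["frame"].max(-1)
    b=np.array([onz(c,p,.032) for p in[(0,0)]])
    m=(P[...,2]>.0275)&(P[...,2]<.04)&(abs(P[...,0]-.62)<.05)&(abs(P[...,1]-.302)<.045)&(V>(75 if n=="w1" else 70))
    m=cv2.morphologyEx(m.astype(np.uint8),cv2.MORPH_OPEN,np.ones((3,3)))
    k=max(cv2.findContours(m,0,1)[0],key=cv2.contourArea)
    W=np.array([onz(c,p[0],.032)[:2] for p in k])
    A=np.c_[2*W,np.ones(len(W))];x=np.linalg.lstsq(A,(W**2).sum(1),rcond=None)[0]
    print(n,"circle",x[:2],np.sqrt(x[2]+x[:2]@x[:2]),"res",np.std(np.linalg.norm(W-x[:2],axis=1)),cv2.minEnclosingCircle((W*1000).astype(np.float32)))
s=bot.state();print(go(s,[.45,.111,.20],150.5))
```

```text
w1 circle [0.62715146 0.30420642] 0.03214446776466573 res 0.0003391478970984619 ((627.097900390625, 304.0583190917969), 32.77457046508789)
top0 circle [0.62866318 0.30396681] 0.03101501159952524 res 0.0010337659458160872 ((628.7044067382812, 304.2837219238281), 32.38006591796875)
(array([0.1378, 0.2796, 0.0532]), 'turn', np.float64(0.5892))
```

apply_moves:
  series:
    - [0.023, 0.0467, 0.009, 0]
    - [0.023, 0.0467, 0.009, 0]
    - [0.023, 0.0467, 0.009, 0]
    - [0.023, 0.0467, 0.009, 0]
    - [0.023, 0.0467, 0.009, 0]

```text
clock: 3.38
ee_pos: [0.4735, 0.0698, 0.2085]
orientation: [-0.039, 0.999, 0.0, 0.001]
force: [0.6, 1.1, 1.0]
grip_width: 0.0853
grip_force: 0.0
```

apply_moves:
  series:
    - [0.023, 0.0467, 0.009, 0.147]
    - [0, 0, 0, 0.147]
    - [0, 0, 0, 0.147]
    - [0, 0, 0, 0.148]
    - [0, 0, 0, 0]

```text
clock: 4.0
ee_pos: [0.4479, 0.113, 0.1996]
orientation: [0.252, 0.968, 0.0, 0.0]
force: [-0.5, -0.5, -0.4]
grip_width: 0.0851
grip_force: 0.0
```

Run:
```python
from h import *
from bench import bot
c=wrist(bot,"w3");s=bot.state();print(s["clock"],s["ee_pos"],heading(s))
P=cloud(c)
near=(np.hypot(P[...,0]-.45,P[...,1]-.111)<.08)
Q=P[near&(P[...,2]>.045)&(P[...,2]<.06)];print("handle",rect(Q),np.percentile(Q[:,2],[5,50,95]))
m=(np.hypot(P[...,0]-.48,P[...,1]-.09)<.13)&(P[...,2]>.0015)&(P[...,2]<.02)
hsv=cv2.cvtColor(c["frame"],cv2.COLOR_BGR2HSV)
h=c["frame"].astype(int); 
cv2.imwrite("pics/w3c.png",c["frame"])
a=np.array([.45,.111])
```

```text
4.05 [0.44812959 0.11272469 0.19959679] 150.95201053722795
handle (array([448.8, 110.5]), array([18. , 88.3]), 60.6, 3531, np.float64(0.0545)) [0.05021307 0.05448219 0.05607671]
```

View pics/w3.png

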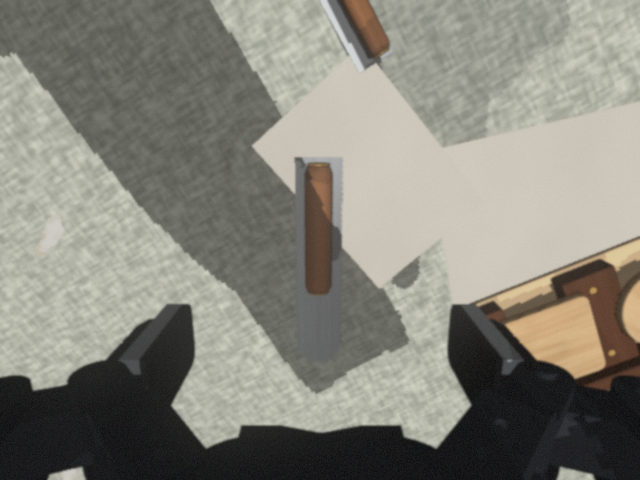

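Wrist view: handle centred at (318,229), pointing straight along the tool x axis, with the blade tip at (318,362). I'll descend and pinch.

apply_moves:
  series:
    - [-0.0017, -0.0016, 0.05, 0.006]
    - [0, 0, 0.05, 0]
    - [0, 0, 0.04, 0]
    - [0, 0, 0.0135, 0]
    - [0, 0, 0, 0]

```text
clock: 4.68
ee_pos: [0.4495, 0.1097, 0.0459]
orientation: [0.255, 0.967, -0.0, -0.0]
force: [-0.6, -0.6, 0.7]
grip_width: 0.0855
grip_force: 0.0
```

apply_moves:
  series:
    - [0, 0, 0, 0]
    - [0, 0, 0, 0]
    - [0, 0, 0, 0]
    - [0, 0, 0, 0]
    - [0, 0, 0, 0]
  jaw: 0

```text
clock: 5.3
ee_pos: [0.4499, 0.1095, 0.0463]
orientation: [0.256, 0.967, 0.0, 0.0]
force: [-1.1, -0.3, 6.4]
grip_width: 0.017
grip_force: 59.1
```

apply_moves:
  series:
    - [0, 0, 0, 0]
    - [0, 0, -0.02, 0]
    - [0, 0, -0.04, 0]
    - [0, 0, -0.03, 0]
    - [0, 0, 0, 0]

```text
clock: 5.92
ee_pos: [0.4506, 0.1095, 0.1375]
orientation: [0.256, 0.967, 0.001, 0.002]
force: [0.7, 0.8, -1.4]
grip_width: 0.0171
grip_force: 58.8
```

Run:
```python
from h import *
from bench import bot
c=wrist(bot,"w4");s=bot.state();print(s)
print(heading(s),go(s,[.45,.31,.16],175))
```

```text
{'clock': 5.975, 'joint_pos': array([ 5.71361371e-02,  1.79847440e-01, -3.95635046e-01,  9.93871045e-01,
        1.59102479e-05,  5.73887517e-01]), 'qd': array([-0.00128325,  0.02277049, -0.03232427, -0.01341885,  0.0015831 ,
        0.00075415]), 'effort': array([ 4.85093077e-02, -4.77791047e+01,  3.26446617e+01,  3.05764312e-01,
       -1.36695002e-02, -5.07247296e-04]), 'ee_pos': array([0.44985249, 0.10947183, 0.13613305]), 'orientation': array([2.55510425e-01, 9.66806031e-01, 2.31414307e-04, 6.83319169e-04]), 'force': array([-0.40317054,  0.07155445, -1.81658952]), 'torque': array([0.00083797, 0.03774668, 0.00329461]), 'grip_force': 58.80836069583893, 'grip_width': 0.017069773430259626}
150.3923000470618 (array([ 0.0989,  0.1744, -0.0238]), 'turn', np.float64(-0.4295))
```

View pics/w4.png

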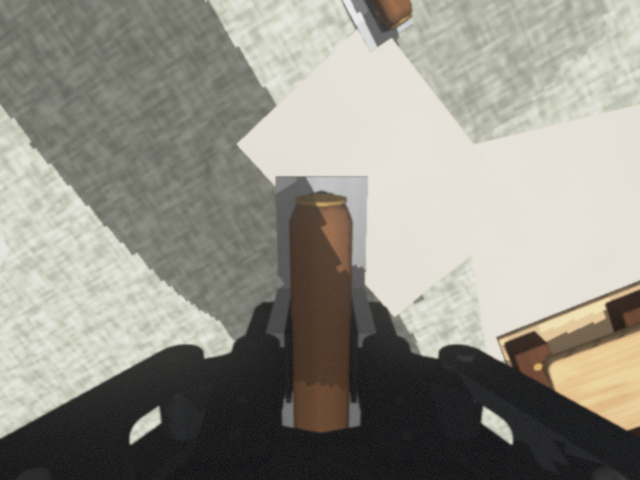

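The lifter is held squarely, rear edge level at row 177. I'll carry it to the mouth of the left channel.

apply_moves:
  series:
    - [0.022, 0.036, 0, 0]
    - [0.022, 0.036, 0, 0]
    - [0.022, 0.036, 0, 0]
    - [0.022, 0.036, 0, 0]
    - [0.022, 0.036, 0, -0.14]

```text
clock: 6.6
ee_pos: [0.4421, 0.3214, 0.1341]
orientation: [0.186, 0.983, -0.001, -0.001]
force: [0.1, -0.7, -1.9]
grip_width: 0.0174
grip_force: 58.9
```

apply_moves:
  series:
    - [0, 0, 0, -0.14]
    - [0, 0, 0, -0.146]
    - [0, 0, 0, 0]
    - [0, 0, 0, 0]
    - [0, 0, 0, 0]

```text
clock: 7.22
ee_pos: [0.4429, 0.3201, 0.1355]
orientation: [0.046, 0.999, -0.0, -0.0]
force: [0.3, -1.0, -1.2]
grip_width: 0.0166
grip_force: 59.1
```

Run:
```python
from h import *
from bench import bot
w=wrist(bot,"w5");s=bot.state();print(s["clock"],s["ee_pos"],heading(s))
hd=np.radians(heading(s));u=-np.array([np.cos(hd),np.sin(hd)]);v=np.array([-u[1],u[0]])
for n,c in(("w",w),("top",bot.capture("top")),("scene",bot.capture("scene"))):
    P=cloud(c);d=P[...,:2]-s["ee_pos"][:2];a=d@u;b=d@v;z=P[...,2]
    hm=(abs(a)<.06)&(abs(b)<.012)&(abs(z-.146)<.02)
    bl=(a>-.06)&(a<.14)&(abs(b)<.03)&(abs(z-.0925)<.012)
    for k,m in(("handle",hm),("blade",bl)):
        if m.sum()>20:
            A=np.c_[a[m],b[m],np.ones(m.sum())];f=np.linalg.lstsq(A,z[m],rcond=None)[0]
            print(n,k,m.sum(),"a",np.percentile(a[m],[.5,99.5]).round(4),"b",np.percentile(b[m],[1,99]).round(4),"slopes",f.round(4))
    if n!="w": np.savez(f"pics/{n}5.npz",**c);cv2.imwrite(f"pics/{n}5.png",c["frame"])
```

```text
7.275 [0.44293459 0.32011834 0.13561612] 174.7023889848402
w handle 16869 a [-0.0458  0.0249] b [-0.0113  0.0113] slopes [0.062  0.0072 0.1452]
w blade 4961 a [-0.0468  0.0659] b [-0.0178  0.0179] slopes [0.0003 0.0048 0.0911]
top handle 266 a [-0.0433  0.0432] b [-0.0099  0.0076] slopes [-0.0016  0.5143  0.1434]
top blade 872 a [-0.0452  0.1229] b [-0.0177  0.018 ] slopes [-0.0111  0.0142  0.0928]
scene handle 239 a [-0.0458  0.0419] b [-0.0119  0.0106] slopes [-0.0066  0.6652  0.1447]
scene blade 634 a [-0.0466  0.1204] b [-0.0206  0.0191] slopes [-0.0082 -0.0084  0.0944]
```

The three views show the blade level, with its top 44 mm below the TCP and the lifter's origin 1.5 mm behind the TCP. I'll descend in front of the channel and check before inserting.

apply_moves:
  series:
    - [0, 0.0009, 0.03, 0]
    - [0, 0, 0.03, 0]
    - [0, 0, 0.0173, 0]
    - [0, 0, 0, 0]
    - [0, 0, 0, 0]

```text
clock: 8.0
ee_pos: [0.4434, 0.3214, 0.0593]
orientation: [0.046, 0.999, 0.0, 0.0]
force: [0.4, -0.3, -0.6]
grip_width: 0.0169
grip_force: 59.1
```

Run:
```python
from h import *
from bench import bot
s=bot.state();print(s["clock"],s["ee_pos"],heading(s),s["force"],go(s,[.5341,.3127,.0583],174.8))
c=bot.capture("scene");t=bot.capture("top")
a=cv2.resize(c["frame"][120:250,170:330],(800,600)[0:1]*1+(600,) if 0 else None,fx=3,fy=3,interpolation=cv2.INTER_CUBIC)
b=cv2.resize(t["frame"][190:320,110:240],None,fx=3,fy=3,interpolation=cv2.INTER_CUBIC)
cv2.imwrite("pics/pre.png",np.hstack([a,b])[:,:800]); print(a.shape,b.shape)
```

```text
8.0 [0.44343043 0.32136565 0.05926004] 174.78207165191847 [ 0.3630748  -0.25582691 -0.56993529] (array([-0.0911, -0.0004,  0.001 ]), 'turn', np.float64(-0.0003))
(390, 480, 3) (390, 390, 3)
```

View pics/pre.png

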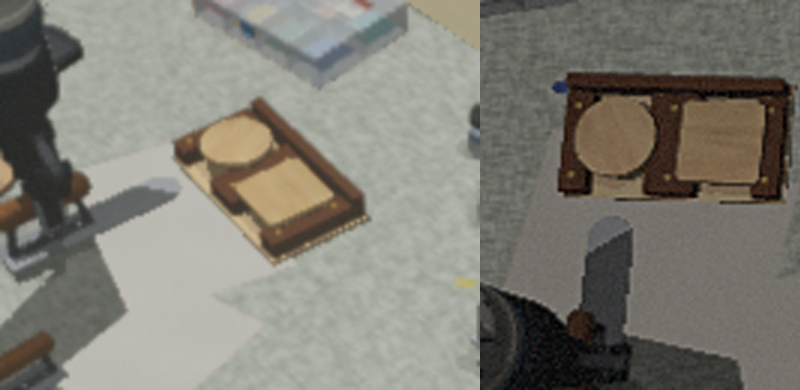

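The crops show the blade in front of the left channel and pointing along it, but perhaps a few mm left of its middle. I'll check the strip edges numerically.

Run:
```python
from h import *
c=dict(np.load("pics/w1.npz"));P=cloud(c);V=c["frame"].max(-1);z=P[...,2]
O=np.array([.6284,.2611]);u=np.array([.9959,-.0906]);v=np.array([.0906,.9959])
r=P[...,:2]-O;a=r@u;b=r@v
m=(z>.020)&(z<.029)&(V<75)|((z>.020)&(z<.0265))
for lo in range(-48,-36,3):
    k=(a*1000>lo)&(a*1000<lo+3)&(abs(b)<.1)&(z>.019)&(z<.0275)
    bb=np.sort(b[k]*1000); g=np.where(np.diff(bb)>8)[0]
    print(lo,len(bb),bb[:1].round(1),[(bb[i].round(1),bb[i+1].round(1)) for i in g],bb[-1:].round(1))
```

```text
-48 395 [-87.1] [(np.float64(-65.8), np.float64(-19.7)), (np.float64(20.0), np.float64(66.0))] [87.4]
-45 348 [-87.2] [(np.float64(-65.6), np.float64(-19.0)), (np.float64(19.8), np.float64(66.0))] [87.3]
-42 382 [-87.6] [(np.float64(20.0), np.float64(66.0))] [87.3]
-39 310 [-87.8] [(np.float64(-66.2), np.float64(-49.4)), (np.float64(-46.9), np.float64(-35.3)), (np.float64(19.8), np.float64(36.2)), (np.float64(49.0), np.float64(66.0))] [87.4]
```

The strip edges are at 20 and 66 mm, so the channel centre is at 43 mm. The blade is at 43.3 mm, within tolerance, so I'll insert.

apply_moves:
  series:
    - [-0.01, 0, 0.0005, 0]
    - [-0.018, 0, 0, 0]
    - [-0.018, 0, 0, 0]
    - [-0.018, -0.0004, 0, 0]
    - [-0.0, 0, 0, 0]

```text
clock: 8.72
ee_pos: [0.5085, 0.3145, 0.0576]
orientation: [0.046, 0.999, 0.0, 0.0]
force: [-0.4, 0.3, -1.0]
grip_width: 0.0174
grip_force: 59.1
```

apply_moves:
  series:
    - [-0.01, 0, 0, 0]
    - [-0.01, 0, 0, 0]
    - [-0.007, 0, 0, 0]
    - [0, 0, 0, 0]
    - [0, 0, 0, 0]

```text
clock: 9.35
ee_pos: [0.5333, 0.3125, 0.0579]
orientation: [0.045, 0.999, -0.0, -0.0]
force: [0.6, 0.2, -1.1]
grip_width: 0.0174
grip_force: 59.1
```

Run:
```python
from h import *
from bench import bot
s=bot.state();print(s["clock"],s["ee_pos"],heading(s),s["force"],go(s,[.5341,.3127,.0583],174.8))
c=bot.capture("scene");P=cloud(c);z=P[...,2];V=c["frame"].max(-1)
m=((z>.0285)&(z<.045)&(abs(P[...,0]-.62)<.05)&(abs(P[...,1]-.302)<.045)&(V>110)).astype(np.uint8)
k=max(cv2.findContours(m,0,1)[0],key=cv2.contourArea);W=np.array([onz(c,p[0],.032)[:2] for p in k]);print(cv2.minEnclosingCircle((W*1000).astype(np.float32)))
```

```text
9.35 [0.53331994 0.31251577 0.05791545] 174.80301867796976 [ 0.62312619  0.18507833 -1.14823066] (array([-0.0008,  0.0003, -0.0004]), 'turn', np.float64(0.0001))
((629.3584594726562, 307.9974365234375), 35.246437072753906)
```

apply_moves:
  series:
    - [-0.0008, 0, -0.004, 0]
    - [0, 0, -0.004, 0]
    - [0, 0, -0.004, 0]
    - [0, 0, -0.006, 0]
    - [0, 0, -0.008, 0]

```text
clock: 10.02
ee_pos: [0.5343, 0.3124, 0.0844]
orientation: [0.045, 0.999, -0.0, -0.0]
force: [0.7, 0.2, -2.3]
grip_width: 0.0167
grip_force: 59.1
```

apply_moves:
  series:
    - [0, 0, -0.011, 0]
    - [0, 0, -0.014, 0]
    - [0, 0, -0.014, 0]
    - [0, 0, -0.01, 0]
    - [0, 0, -0.004, 0]

```text
clock: 10.65
ee_pos: [0.5346, 0.3126, 0.1379]
orientation: [0.045, 0.999, 0.0, 0.0]
force: [0.8, -0.6, -1.7]
grip_width: 0.0171
grip_force: 59.1
```

```bash
cat > blank.py <<'E'
from h import *
def onblade(bot,zt):
    """round blank's centre in lifter-ish frame (TCP origin, u ahead, v left) from top & scene; zt=expected top height"""
    s=bot.state();hd=np.radians(heading(s));u=-np.array([np.cos(hd),np.sin(hd)]);v=np.array([-u[1],u[0]])
    print(s["clock"],s["ee_pos"],heading(s),s["force"])
    for n in("top","scene"):
        c=bot.capture(n);P=cloud(c);d=P[...,:2]-s["ee_pos"][:2];a=d@u;b=d@v;H=cv2.cvtColor(c["frame"],cv2.COLOR_BGR2HSV)
        m=((a>.055)&(a<.14)&(abs(b)<.045)&(abs(P[...,2]-zt)<.012)&(H[...,1]>50)).astype(np.uint8)
        k=max(cv2.findContours(m,0,1)[0],key=cv2.contourArea);W=np.array([onz(c,p[0],zt)[:2]-s["ee_pos"][:2] for p in k])
        A=np.c_[2*W,np.ones(len(W))];x=np.linalg.lstsq(A,(W**2).sum(1),rcond=None)[0]
        print(n,"ahead",(x[:2]@u).round(4),"left",(x[:2]@v).round(4),"r",np.sqrt(x[2]+x[:2]@x[:2]).round(4),"world",(x[:2]+s["ee_pos"][:2]).round(4),"z",np.median(P[...,2][m>0]).round(4))
    return s
E
python3 - <<'E'
from blank import *
from bench import bot
s=bot.state();onblade(bot,s["ee_pos"][2]-.0437+.008)
print(go(s,[.50,-.15,.13],184.4))
E
```

```text
10.65 [0.53461467 0.31257867 0.13789308] 174.80089723434784 [ 0.7803549  -0.60364082 -1.74236355]
top ahead 0.0937 left -0.0011 r 0.0324 world [0.6278 0.303 ] z 0.1023
scene ahead 0.0929 left -0.0021 r 0.0334 world [0.627  0.3021] z 0.1045
(array([-0.0074, -0.4638,  0.0077]), 'turn', np.float64(-0.1675))
```

The blank rides on the blade with its centre about 93 mm ahead of the TCP and radius 32.4 mm, as expected. I'll carry it over with a gentle ramp.

apply_moves:
  series:
    - [-0.001, -0.008, 0, 0]
    - [-0.002, -0.016, 0, 0]
    - [-0.003, -0.024, 0, 0]
    - [-0.0036, -0.03, 0, 0]
    - [-0.0043, -0.036, 0, 0]

```text
clock: 11.38
ee_pos: [0.5376, 0.1959, 0.1367]
orientation: [0.045, 0.999, -0.0, -0.0]
force: [0.1, -0.4, -0.9]
grip_width: 0.0168
grip_force: 59.0
```

apply_moves:
  series:
    - [-0.0048, -0.04, 0, 0]
    - [-0.0048, -0.04, 0, 0]
    - [-0.0048, -0.04, 0, 0]
    - [-0.0048, -0.04, 0, 0]
    - [-0.0048, -0.04, 0, 0]

```text
clock: 12.0
ee_pos: [0.543, -0.0059, 0.1368]
orientation: [0.046, 0.999, -0.0, -0.0]
force: [1.0, 0.1, -1.8]
grip_width: 0.017
grip_force: 59.0
```

apply_moves:
  series:
    - [-0.0046, -0.038, 0, 0]
    - [-0.0041, -0.034, 0, 0]
    - [-0.0036, -0.03, 0, 0]
    - [-0.0029, -0.024, 0, 0]
    - [-0.0022, -0.018, 0, 0]

```text
clock: 12.62
ee_pos: [0.5472, -0.1504, 0.1368]
orientation: [0.046, 0.999, 0.0, -0.0]
force: [-0.1, 0.2, -1.5]
grip_width: 0.0171
grip_force: 59.0
```

apply_moves:
  series:
    - [-0.0014, -0.012, 0, 0]
    - [-0.0007, -0.007, 0, 0]
    - [0, 0, 0, -0.012]
    - [0, 0, 0, -0.024]
    - [0, 0, 0, -0.03]

```text
clock: 13.25
ee_pos: [0.5483, -0.1672, 0.137]
orientation: [0.011, 1.0, 0.0, 0.0]
force: [-0.2, -0.3, -2.4]
grip_width: 0.0174
grip_force: 59.0
```

apply_moves:
  series:
    - [0, 0, 0, -0.035]
    - [0, 0, 0, -0.03]
    - [0, 0, 0, -0.024]
    - [0, 0, 0, -0.012]
    - [0, 0, 0, 0]

```text
clock: 13.88
ee_pos: [0.5483, -0.1678, 0.137]
orientation: [-0.038, 0.999, -0.0, -0.0]
force: [-0.3, 0.6, -1.6]
grip_width: 0.0173
grip_force: 59.0
```

Run:
```python
from blank import *
from bench import bot
s=bot.state();onblade(bot,s["ee_pos"][2]-.0437+.008)
print(go(s,[.5488,-.1691,.138],184.4))
```

```text
13.875 [ 0.54827405 -0.16780522  0.13696537] -175.63317033800632 [-0.25442771  0.63571235 -1.64106455]Traceback (most recent call last):
  File "<stdin>", line 3, in <module>
  File "blank.py", line 9, in onblade
    k=max(cv2.findContours(m,0,1)[0],key=cv2.contourArea);W=np.array([onz(c,p[0],zt)[:2]-s["ee_pos"][:2] for p in k])
ValueError: max() iterable argument is empty
```

Run:
```python
from h import *
from bench import bot
s=bot.state();hd=np.radians(heading(s));u=-np.array([np.cos(hd),np.sin(hd)]);v=np.array([-u[1],u[0]])
for n in("top","scene"):
    c=bot.capture(n);P=cloud(c);d=P[...,:2]-s["ee_pos"][:2];a=d@u;b=d@v;H=cv2.cvtColor(c["frame"],cv2.COLOR_BGR2HSV)
    g=(a>.05)&(a<.14)&(abs(b)<.045);m=g&(abs(P[...,2]-.1015)<.015)
    print(n,g.sum(),m.sum(),np.percentile(P[...,2][g],[5,25,50,75,95]).round(3),H[m].mean(0) if m.any() else H[g].mean(0))
    x0=px(c,[*(s["ee_pos"][:2]+.0933*u),.10]);print(x0)
    np.savez(f"pics/{n}9.npz",**c);x,y=map(int,x0);cv2.imwrite(f"pics/{n}9.png",cv2.resize(c["frame"][max(0,y-60):y+60,x-65:x+65],(400,370)))
cv2.imwrite("pics/nine.png",np.hstack([cv2.imread("pics/top9.png"),cv2.imread("pics/scene9.png")]))
```

```text
top 72 0 [0.015 0.046 0.053 0.54  0.546] [72.20833333 16.59722222 91.08333333]
[351.23394908 209.8001773 ]
scene 1346 435 [0.01  0.036 0.052 0.101 0.105] [ 24.51724138  79.27356322 148.57701149]
[375.72207217 240.08141272]
```

View pics/nine.png

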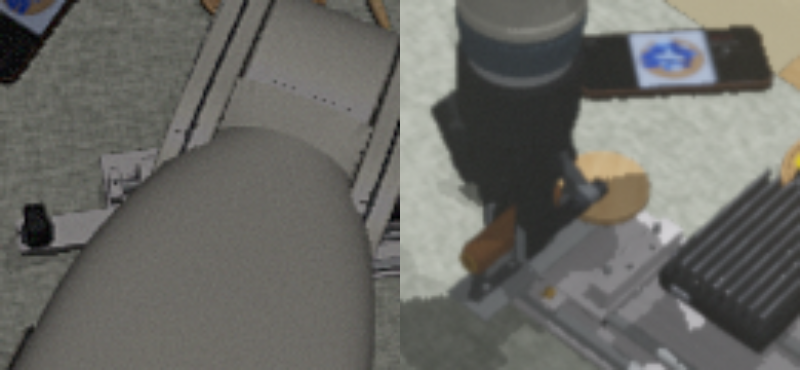

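The top camera is hidden by the arm. The scene camera shows the blank still riding level on the blade above the nest, partly behind a finger. I'll measure it from there.

```bash
cat > bs.py <<'E'
from h import *
from scipy.optimize import least_squares
def scblank(c,cen,zt,s=None):
    P=cloud(c);H=cv2.cvtColor(c["frame"],cv2.COLOR_BGR2HSV)
    g=(np.hypot(P[...,0]-cen[0],P[...,1]-cen[1])<.048)&(abs(P[...,2]-zt)<.012)&(H[...,1]>50)&(H[...,0]<30)
    k=max(cv2.findContours(g.astype(np.uint8),0,1)[0],key=cv2.contourArea)
    W=np.array([onz(c,p[0],zt)[:2] for p in k])
    f=least_squares(lambda x:np.linalg.norm(W-x,axis=1)-.0325,cen,loss="soft_l1",f_scale=.0005)
    return f.x,len(W)
E
python3 - <<'E'
from bs import *
from bench import bot
s=bot.state();hd=np.radians(heading(s));u=-np.array([np.cos(hd),np.sin(hd)]);v=np.array([-u[1],u[0]])
c=dict(np.load("pics/scene9.npz"))
x,n=scblank(c,s["ee_pos"][:2]+.0933*u,.1013);d=x-s["ee_pos"][:2];print("on blade",n,x,d@u,d@v)
# scene-camera bias on known pre-lift position (wrist: .6272,.3042)
c0=dict(np.load("pics/scene0.npz"));print("bias",scblank(c0,np.array([.6272,.3042]),.032))
# pins as seen by scene now
P=cloud(c);d=P[...,:2]-[.6419,-.1625]
m=(np.abs(d).max(-1)<.05)&(P[...,2]>.0555)&(P[...,2]<.066);print([(onz(c,b[1],.0595).round(4),b[0][4]) for b in blobs(m,3)])
m=(np.abs(d).max(-1)<.06)&(P[...,2]>.047)&(P[...,2]<.057);print(m.sum())
w=wrist(bot,"w9");P=cloud(w);d=P[...,:2]-s["ee_pos"][:2];a=d@u;b=d@v
m=(a>.05)&(a<.14)&(abs(b)<.045);print("wrist",m.sum(),np.percentile(P[...,2][m],[5,50,95]) if m.any() else "")
E
```

```text
on blade 80 [ 0.6392804 -0.1616089] 0.09120896658360293 -0.0007136054022367636
bias (array([0.62612132, 0.29800853]), 99)
[(array([ 0.6743, -0.1908,  0.0595]), 13), (array([ 0.6569, -0.1928,  0.0595]), 3), (array([ 0.6676, -0.2037,  0.0595]), 3), (array([ 0.6345, -0.1931,  0.0595]), 3), (array([ 0.6247, -0.1984,  0.0595]), 7), (array([ 0.6148, -0.1936,  0.0595]), 10), (array([ 0.6071, -0.1987,  0.0595]), 3)]
268
wrist 536 [0.09150134 0.09253894 0.09400769]
```

Readings agree within 1–2 mm (93 mm ahead, 0.6 mm right of centre) and the wrist sees the blade level at z 0.0925. I'll align and lower slowly.

apply_moves:
  series:
    - [-0.0009, -0.0013, 0.006, 0]
    - [0, 0, 0.01, 0]
    - [0, 0, 0.01, 0]
    - [0, 0, 0.005, 0]
    - [0, 0, 0, 0]

```text
clock: 14.7
ee_pos: [0.5491, -0.1689, 0.1054]
orientation: [-0.038, 0.999, 0.0, -0.0]
force: [-0.3, -1.0, -1.2]
grip_width: 0.017
grip_force: 59.0
```

Run:
```python
from bs import *
from bench import bot
s=bot.state();print(s["ee_pos"],heading(s),s["force"])
c=bot.capture("scene");np.savez("pics/s10.npz",**c);zt=s["ee_pos"][2]-.0437+.008
x,n=scblank(c,np.array([.6415,-.1625]),zt);print(zt,x,n)
for p in [(.6125,-.1374),(.6168,-.1917),(.6711,-.1874),(.667,-.1334)]: print(px(c,[*p,.0595]).round(1))
y0,x0=200,320;cv2.imwrite("pics/s10c.png",cv2.resize(c["frame"][205:285,320:430],None,fx=7,fy=7,interpolation=cv2.INTER_CUBIC))
```

```text
[ 0.5490556  -0.16889581  0.1053996 ] -175.6325815463875 [-0.34179824 -0.95079575 -1.18675976]
0.06969960427783178 [ 0.64072228 -0.16277632] 78
[357.9 253.2]
[376.8 266.1]
[392.7 252.4]
[374.  240.1]
```

View pics/s10c.png

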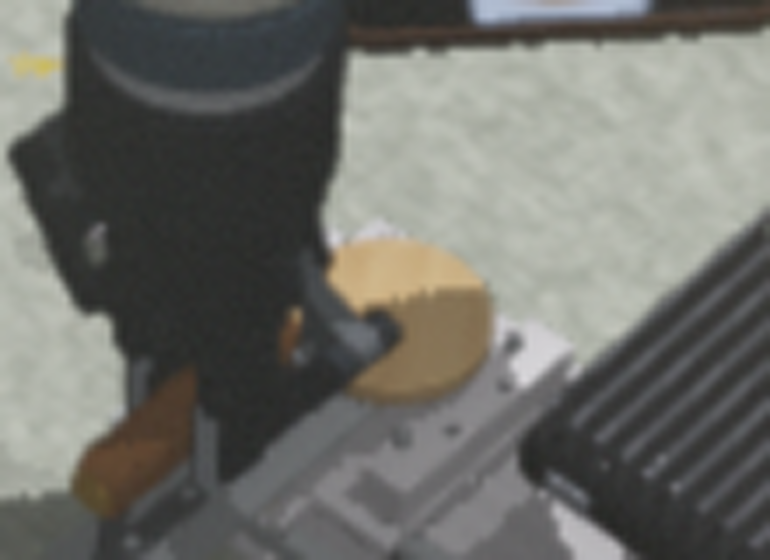

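The blank is poised over the pins. The visible pins at crop (513,340) and (402,437) give a consistent clearance, with an offset of about 1 mm. I'll lower into the channel.

apply_moves:
  series:
    - [0, 0, 0.003, 0]
    - [0, 0, 0.004, 0]
    - [0, 0, 0.004, 0]
    - [0, 0, 0.004, 0]
    - [0, 0, 0.0045, 0]

```text
clock: 15.38
ee_pos: [0.5493, -0.169, 0.0862]
orientation: [-0.038, 0.999, -0.0, 0.0]
force: [0.1, -0.0, 0.1]
grip_width: 0.0171
grip_force: 59.0
```

Run:
```python
from bs import *
from bench import bot
s=bot.state();print(s["ee_pos"],heading(s),s["force"])
c=bot.capture("scene");np.savez("pics/s11.npz",**c)
for zt in(.06,):
    x,n=scblank(c,np.array([.6415,-.1625]),zt);print(zt,x,n)
P=cloud(c);H=cv2.cvtColor(c["frame"],cv2.COLOR_BGR2HSV)
m=(np.hypot(P[...,0]-.6415,P[...,1]+.1625)<.03)&(H[...,1]>50)&(H[...,0]<30)&(P[...,2]>.04)&(P[...,2]<.08)
q=P[m];A=np.c_[q[:,:2]-[.6415,-.1625],np.ones(len(q))];f=np.linalg.lstsq(A,q[:,2],rcond=None);print(f[0],len(q),"sd",np.std(q[:,2]-A@f[0]))
a=P[(np.abs(P[...,:2]-[.6419,-.1625]).max(-1)<.045)&(H[...,1]<40)&(P[...,2]>.045)&(P[...,2]<.056)];print("ledge z",np.median(a[:,2]),len(a))
```

```text
[ 0.54933106 -0.16901091  0.08622934] -175.63411391183686 [ 0.05988191 -0.03821196  0.0915054 ]
0.06 [ 0.64230433 -0.16294605] 74
[-0.00602757 -0.00042466  0.06245158] 313 sd 0.0016099324037396733
ledge z 0.05307370284219321 293
```

The blank's top face lies level at the seated height, with its centre within 1 mm of the nest. I'll withdraw the blade to the front.

apply_moves:
  series:
    - [0.005, 0, 0, 0]
    - [0.012, 0, 0, 0]
    - [0.018, 0, 0, 0]
    - [0.025, 0, 0, 0]
    - [0.025, 0, 0, 0]

```text
clock: 16.05
ee_pos: [0.4631, -0.1754, 0.0866]
orientation: [-0.038, 0.999, -0.0, 0.0]
force: [-0.3, -0.6, -1.4]
grip_width: 0.0178
grip_force: 59.0
```

apply_moves:
  series:
    - [0.025, 0, 0, 0]
    - [0.02, 0, 0, 0]
    - [0.01, 0, 0, 0]
    - [0, 0, 0, 0]
    - [0, 0, 0, 0]

```text
clock: 16.68
ee_pos: [0.4103, -0.1799, 0.0866]
orientation: [-0.038, 0.999, -0.0, 0.0]
force: [-0.8, 0.4, -1.6]
grip_width: 0.0171
grip_force: 59.0
```

Run:
```python
from bs import *
from bench import bot
s=bot.state();print(s["clock"],s["ee_pos"],heading(s),s["force"])
for n in("scene","top"):
    c=bot.capture(n);np.savez(f"pics/{n}12.npz",**c)
    P=cloud(c);H=cv2.cvtColor(c["frame"],cv2.COLOR_BGR2HSV)
    try: print(n,scblank(c,np.array([.6415,-.1625]),.06))
    except Exception as e: print(n,e)
    m=(np.hypot(P[...,0]-.6415,P[...,1]+.1625)<.03)&(H[...,1]>50)&(H[...,0]<30)&(P[...,2]>.04)&(P[...,2]<.08)
    q=P[m];A=np.c_[q[:,:2]-[.6415,-.1625],np.ones(len(q))];f=np.linalg.lstsq(A,q[:,2],rcond=None);print(f[0],len(q))
    # clutter in candidate lay-down area
    b=(P[...,0]>.27)&(P[...,0]<.52)&(P[...,1]>-.32)&(P[...,1]<.02)&(P[...,2]>.008)&(P[...,2]<.03);print("clutter",b.sum())
```

```text
16.675 [ 0.41027013 -0.17986119  0.08664376] -175.63211876753755 [-0.75884389  0.42318835 -1.57855152]
scene (array([ 0.6411181 , -0.16262299]), 73)
[0.0021882  0.00693231 0.06244608] 429
clutter 1
top (array([ 0.6421471, -0.1606259]), 77)
[0.00660772 0.00250276 0.0600999 ] 499
clutter 0
```

The blank lies flat in the nest and the lifter is clear. I'll lower the lifter to the bench here, which is free of clutter.

apply_moves:
  series:
    - [0, 0, 0.01, 0]
    - [0, 0, 0.014, 0]
    - [0, 0, 0.01, 0]
    - [0, 0, 0.005, 0]
    - [0, 0, 0.001, 0]

```text
clock: 17.4
ee_pos: [0.4096, -0.1796, 0.0463]
orientation: [-0.038, 0.999, 0.0, -0.0]
force: [-3.7, 2.1, 8.6]
grip_width: 0.0172
grip_force: 60.2
```

apply_moves:
  series:
    - [0, 0, 0, 0]
    - [0, 0, 0, 0]
    - [0, 0, 0, 0]
    - [0, 0, 0, 0]
    - [0, 0, 0, 0]

```text
clock: 18.02
ee_pos: [0.4097, -0.1797, 0.0465]
orientation: [-0.038, 0.999, -0.0, 0.0]
force: [0.0, -0.4, -0.9]
grip_width: 0.0169
grip_force: 59.1
```

apply_moves:
  series:
    - [0, 0, 0, 0]
    - [0, 0, 0, 0]
    - [0, 0, 0, 0]
    - [0, 0, 0, 0]
    - [0, 0, 0, 0]
  jaw: 1

```text
clock: 18.65
ee_pos: [0.4097, -0.1797, 0.0465]
orientation: [-0.038, 0.999, 0.0, 0.0]
force: [-0.3, -0.3, -0.4]
grip_width: 0.0854
grip_force: 0.0
```

apply_moves:
  series:
    - [0, 0, 0, 0]
    - [0, 0, -0.02, 0]
    - [0, 0, -0.04, 0]
    - [0, 0, -0.04, 0]
    - [0, 0, 0, 0]

```text
clock: 19.27
ee_pos: [0.4109, -0.1804, 0.1491]
orientation: [-0.038, 0.999, -0.002, 0.002]
force: [0.5, -0.4, -0.6]
grip_width: 0.0855
grip_force: 0.0
```

Run:
```python
from bs import *
from bench import bot
w=wrist(bot,"w13");s=bot.state();print(s["clock"],s["ee_pos"],heading(s))
P=cloud(w);d=P[...,:2]-s["ee_pos"][:2];m=(np.abs(d).max(-1)<.07)&(P[...,2]>.04)&(P[...,2]<.07)
print(rect(P[m]),np.percentile(P[m][:,2],[5,50,95]))
c=bot.capture("scene");P=cloud(c);z=P[...,2]
m=(np.hypot(P[...,0]-.6323,P[...,1]+.0379)<.025)&(z>.055)&(z<.085);print("grip",rect(P[m]))
print(go(s,[.6325,-.0383,.16],184.4))
```

```text
19.325 [ 0.41020466 -0.18000419  0.14743958] -175.6349693772372
(array([ 408.2, -179.8]), array([88.4, 18.1]), 4.6, 5240, np.float64(0.0545)) [0.05009264 0.05450888 0.05608286]
grip (array([631.5, -39.4]), array([27.4, 17.2]), 3.3, 121, np.float64(0.0709))
(array([-0.2325,  0.1244, -0.0123]), 'turn', np.float64(-0.0006))
```

The lifter lies flat with its handle top at 0.0545, the same as at first. On to the carriage grip.

apply_moves:
  series:
    - [-0.0465, 0.0249, 0, 0]
    - [-0.0465, 0.0249, 0, 0]
    - [-0.0465, 0.0249, 0, 0]
    - [-0.0465, 0.0249, 0, 0]
    - [-0.0465, 0.0248, 0, 0]

```text
clock: 20.0
ee_pos: [0.6329, -0.0367, 0.1446]
orientation: [-0.038, 0.999, 0.0, -0.001]
force: [0.3, -0.3, 0.2]
grip_width: 0.0852
grip_force: 0.0
```

apply_moves:
  series:
    - [0, 0, 0, 0]
    - [0, 0, 0, 0]
    - [0, 0, 0, 0]
    - [0, 0, 0, 0]
    - [0, 0, 0, 0]

```text
clock: 20.62
ee_pos: [0.6318, -0.0384, 0.1468]
orientation: [-0.038, 0.999, -0.0, 0.0]
force: [0.9, 0.5, -0.7]
grip_width: 0.0851
grip_force: 0.0
```

Run:
```python
from bs import *
from bench import bot
w=wrist(bot,"w14");s=bot.state();print(s["clock"],s["ee_pos"],heading(s))
P=cloud(w);d=P[...,:2]-[.6325,-.0383];m=(np.hypot(d[...,0],d[...,1])<.03)&(P[...,2]>.05)&(P[...,2]<.085)
print(rect(P[m]) if m.sum()>10 else m.sum(),np.percentile(P[m][:,2],[5,50,95]))
t=m&(P[...,2]>.072);print("top",rect(P[t]))
print(go(s,[.6325,-.0383,.062],184.4))
```

```text
20.675 [ 0.63186125 -0.03835221  0.146864  ] -175.6713936238021
(array([632.4, -37.9]), array([23.6, 17.3]), 4.0, 1952, np.float64(0.0746)) [0.05657997 0.07464466 0.07607642]
top (array([632.5, -37.9]), array([23.3, 15.6]), 4.7, 1499, np.float64(0.075))
(array([-0.0006,  0.    ,  0.0849]), 'turn', np.float64(-0.0012))
```

apply_moves:
  series:
    - [-0.0006, 0.0004, 0.03, 0]
    - [0, 0, 0.03, 0]
    - [0, 0, 0.02, 0]
    - [0, 0, 0.005, 0]
    - [0, 0, 0, 0]

```text
clock: 21.3
ee_pos: [0.6328, -0.0376, 0.0619]
orientation: [-0.038, 0.999, -0.0, 0.0]
force: [1.0, -0.5, 0.7]
grip_width: 0.0856
grip_force: 0.0
```

apply_moves:
  series:
    - [0, 0, 0, 0]
    - [0, 0, 0, 0]
    - [0, 0, 0, 0]
    - [0, 0, 0, 0]
    - [0, 0, 0, 0]
  jaw: 0

```text
clock: 21.92
ee_pos: [0.6327, -0.0374, 0.0618]
orientation: [-0.038, 0.999, 0.0, 0.0]
force: [-0.9, 0.5, 4.5]
grip_width: 0.0152
grip_force: 58.6
```

Run:
```python
from bs import *
from bench import bot
s=bot.state();print(s["clock"],s["ee_pos"],heading(s),s["force"],s["grip_width"],s["grip_force"])
c=bot.capture("top");print(scblank(c,np.array([.6415,-.1625]),.06))
# grip at notch from wrist-measured nest, 130 mm along -y of slide
a=np.radians(4.4);g=np.array([.6419,-.1625])+(.125-.13)*np.array([-np.sin(a),np.cos(a)]);print("TCP at notch",g,go(s,[*g,s["ee_pos"][2]],184.4))
```

```text
21.925 [ 0.63267679 -0.03735077  0.06179298] -175.62833027282963 [-0.89978218  0.46189561  4.50091079] 0.015234391411920964 58.56993019580841
(array([ 0.64211764, -0.16037156]), 76)
TCP at notch [ 0.6422836  -0.16748526] (array([ 0.0003, -0.1305, -0.    ]), 'turn', np.float64(-0.0005))
```

apply_moves:
  series:
    - [0, -0.005, 0, 0]
    - [0, -0.01, 0, 0]
    - [0, -0.015, 0, 0]
    - [0, -0.018, 0, 0]
    - [0, -0.018, 0, 0]

```text
clock: 22.6
ee_pos: [0.6377, -0.1027, 0.0618]
orientation: [-0.039, 0.999, 0.001, 0.0]
force: [0.1, 6.7, 5.5]
grip_width: 0.0154
grip_force: 58.9
```

apply_moves:
  series:
    - [0, -0.016, 0, 0]
    - [0, -0.012, 0, 0]
    - [0, -0.01, 0, 0]
    - [0, -0.006, 0, 0]
    - [0, -0.003, 0, 0]

```text
clock: 23.22
ee_pos: [0.6414, -0.15, 0.0618]
orientation: [-0.038, 0.999, 0.0, 0.0]
force: [-0.5, 4.1, 5.7]
grip_width: 0.0153
grip_force: 59.0
```

apply_moves:
  series:
    - [0, -0.001, 0, 0]
    - [0, -0.001, 0, 0]
    - [0, 0, 0, 0]
    - [0, 0, 0, 0]
    - [0, 0, 0, 0]

```text
clock: 23.85
ee_pos: [0.6415, -0.152, 0.0618]
orientation: [-0.038, 0.999, 0.0, 0.0]
force: [-1.6, 2.3, 5.6]
grip_width: 0.0155
grip_force: 58.9
```

```bash
cat > n.py <<'E'
from bs import *
from bench import bot
s=bot.state();a=np.radians(4.4);v=np.array([-np.sin(a),np.cos(a)]);u=np.array([np.cos(a),np.sin(a)])
d=s["ee_pos"][:2]-[.63268,-.03735];f=s["force"][:2]
print(s["clock"],s["ee_pos"],"travel",(-d@v*1000).round(2),"side",(d@u*1000).round(2),"F along -y",(-f@v).round(2),"side",(f@u).round(2),"grip",s["grip_force"])
E
python3 n.py
```

```text
23.85 [ 0.64149261 -0.15204892  0.06182071] travel 115.04 side -0.01 F along -y -2.39 side -1.38 grip 58.88347148895264
```

Drag is about 2–4 N at 115 mm. I'll step 2 mm per call and watch the force.

apply_moves:
  series:
    - [0, -0.002, 0, 0]
    - [0, -0.002, 0, 0]
    - [0, -0.002, 0, 0]
    - [0, -0.002, 0, 0]
    - [0, -0.001, 0, 0]

```text
clock: 24.48
ee_pos: [0.6421, -0.1601, 0.0618]
orientation: [-0.038, 0.999, 0.001, 0.0]
force: [0.3, 11.2, 7.2]
grip_width: 0.015
grip_force: 59.3
```

apply_moves:
  series:
    - [0, -0.0005, 0, 0]
    - [0, -0.0005, 0, 0]
    - [0, -0.0005, 0, 0]
    - [0, -0.0005, 0, 0]
    - [0, 0, 0, 0]

```text
clock: 25.1
ee_pos: [0.6422, -0.1608, 0.0618]
orientation: [-0.039, 0.999, 0.002, 0.0]
force: [-1.4, 14.1, 8.5]
grip_width: 0.0154
grip_force: 59.4
```

apply_moves:
  series:
    - [0, -0.0005, 0, 0]
    - [0, -0.0005, 0, 0]
    - [0, 0, 0, 0]
    - [0, 0, 0, 0]
    - [0, 0, 0, 0]

```text
clock: 25.72
ee_pos: [0.6423, -0.1629, 0.0618]
orientation: [-0.039, 0.999, 0.001, 0.0]
force: [-1.6, 8.6, 6.7]
grip_width: 0.0153
grip_force: 59.4
```

```bash
python3 n.py
```

```text
25.725 [ 0.64232741 -0.16288643  0.06182933] travel 125.91 side -0.01 F along -y -8.69 side -0.89 grip 59.402201771736145
```

A bump of about 14 N at 124 mm, now easing: the ball's lip or nearing the notch. Continue in 0.5 mm steps.

apply_moves:
  series:
    - [0, -0.0005, 0, 0]
    - [0, -0.0005, 0, 0]
    - [0, 0, 0, 0]
    - [0, 0, 0, 0]
    - [0, 0, 0, 0]

```text
clock: 26.35
ee_pos: [0.6425, -0.1646, 0.0618]
orientation: [-0.038, 0.999, 0.0, 0.0]
force: [-1.3, 5.0, 6.8]
grip_width: 0.0153
grip_force: 59.3
```

apply_moves:
  series:
    - [0, -0.0005, 0, 0]
    - [0, -0.0005, 0, 0]
    - [0, 0, 0, 0]
    - [0, 0, 0, 0]
    - [0, 0, 0, 0]

```text
clock: 26.98
ee_pos: [0.6425, -0.1658, 0.0618]
orientation: [-0.038, 0.999, 0.0, 0.0]
force: [-1.1, 4.6, 6.6]
grip_width: 0.0151
grip_force: 59.3
```

```bash
python3 n.py
```

```text
26.975 [ 0.64253407 -0.16581015  0.0617945 ] travel 128.84 side -0.03 F along -y -4.63 side -0.75 grip 59.26411986351013
```

apply_moves:
  series:
    - [0, -0.0005, 0, 0]
    - [0, -0.0005, 0, 0]
    - [0, 0, 0, 0]
    - [0, 0, 0, 0]
    - [0, 0, 0, 0]

```text
clock: 27.6
ee_pos: [0.6426, -0.1669, 0.0618]
orientation: [-0.038, 0.999, 0.0, 0.0]
force: [0.1, 3.7, 6.2]
grip_width: 0.0152
grip_force: 59.3
```

```bash
python3 n.py
python3 - <<'E'
from h import *
from bench import bot
for n in("top","scene"):
    c=bot.capture(n);np.savez(f"pics/{n}20.npz",**c);P=cloud(c);H=cv2.cvtColor(c["frame"],cv2.COLOR_BGR2HSV)
    m=(H[...,1]>90)&(H[...,0]>8)&(H[...,0]<25)&(P[...,2]>.015)&(P[...,2]<.08)&(P[...,0]>.55)&(P[...,0]<.62)&(P[...,1]<-.1)&(P[...,1]>-.36)
    print(n,[(P[int(b[1][1]),int(b[1][0])].round(4),b) for b in blobs(m,3)])
E
```

```text
27.6 [ 0.64264751 -0.16687428  0.0618432 ] travel 129.91 side 0.0 F along -y -3.69 side 0.41 grip 59.25309777259827
top [(array([ 0.5993, -0.2954,  0.0302]), ([406, 231, 3, 4, 10], [407.0, 232.8]))]
scene [(array([ 0.5926, -0.2961,  0.0362]), ([403, 307, 4, 3, 10], [404.8, 308.0]))]
```

Force is back to plain drag at 129.9 mm with no draw-in felt yet. I'll probe a little further, well short of the stop.

apply_moves:
  series:
    - [0, -0.0005, 0, 0]
    - [0, -0.0005, 0, 0]
    - [0, 0, 0, 0]
    - [0, 0, 0, 0]
    - [0, 0, 0, 0]

```text
clock: 28.32
ee_pos: [0.6427, -0.1679, 0.0618]
orientation: [-0.038, 0.999, 0.0, 0.0]
force: [-1.0, 3.7, 6.4]
grip_width: 0.015
grip_force: 59.3
```

apply_moves:
  series:
    - [0, -0.0005, 0, 0]
    - [0, -0.0005, 0, 0]
    - [0, 0, 0, 0]
    - [0, 0, 0, 0]
    - [0, 0, 0, 0]

```text
clock: 28.95
ee_pos: [0.6428, -0.1689, 0.0618]
orientation: [-0.038, 0.999, 0.0, 0.0]
force: [-1.9, 3.2, 6.6]
grip_width: 0.0151
grip_force: 59.3
```

```bash
python3 n.py
```

```text
28.95 [ 0.64280839 -0.16889633  0.06181894] travel 131.94 side 0.01 F along -y -3.35 side -1.69 grip 59.253069162368774
```

No notch ahead. The 14 N peak at 124 mm must have been the ball leaving the notch. The lamp head's middle measures 122–124 mm from the start position, so the carriage began short of y=+80. I'm about 10 mm past the notch, so I'll go back in small steps and feel for it.

apply_moves:
  series:
    - [0, 0.001, 0, 0]
    - [0, 0.001, 0, 0]
    - [0, 0.001, 0, 0]
    - [0, 0.001, 0, 0]
    - [0, 0, 0, 0]

```text
clock: 29.58
ee_pos: [0.6426, -0.1658, 0.0618]
orientation: [-0.038, 0.999, -0.001, 0.0]
force: [-0.9, -2.9, 5.5]
grip_width: 0.0152
grip_force: 59.5
```

apply_moves:
  series:
    - [0, 0.0005, 0, 0]
    - [0, 0.0005, 0, 0]
    - [0, 0, 0, 0]
    - [0, 0, 0, 0]
    - [0, 0, 0, 0]

```text
clock: 30.2
ee_pos: [0.6425, -0.1648, 0.0618]
orientation: [-0.038, 0.999, -0.001, 0.0]
force: [0.1, -2.5, 5.5]
grip_width: 0.0154
grip_force: 59.5
```

apply_moves:
  series:
    - [0, 0.0005, 0, 0]
    - [0, 0.0005, 0, 0]
    - [0, 0, 0, 0]
    - [0, 0, 0, 0]
    - [0, 0, 0, 0]

```text
clock: 30.82
ee_pos: [0.6424, -0.1635, 0.0618]
orientation: [-0.038, 0.999, -0.0, 0.0]
force: [-1.0, -1.0, 6.6]
grip_width: 0.0151
grip_force: 59.5
```

apply_moves:
  series:
    - [0, 0.0005, 0, 0]
    - [0, 0.0005, 0, 0]
    - [0, 0, 0, 0]
    - [0, 0, 0, 0]
    - [0, 0, 0, 0]

```text
clock: 31.45
ee_pos: [0.6423, -0.1623, 0.0618]
orientation: [-0.038, 0.999, -0.0, 0.0]
force: [0.7, -0.5, 6.0]
grip_width: 0.0151
grip_force: 59.5
```

apply_moves:
  series:
    - [0, 0.0005, 0, 0]
    - [0, 0.0005, 0, 0]
    - [0, 0, 0, 0]
    - [0, 0, 0, 0]
    - [0, 0, 0, 0]

```text
clock: 32.08
ee_pos: [0.6422, -0.161, 0.0618]
orientation: [-0.038, 0.999, 0.0, 0.0]
force: [-0.8, 0.1, 6.3]
grip_width: 0.0153
grip_force: 59.6
```

```bash
python3 n.py
```

```text
32.075 [ 0.64220452 -0.16104191  0.06179997] travel 124.06 side 0.01 F along -y -0.19 side -0.77 grip 59.562934041023254
```

apply_moves:
  series:
    - [0, 0.0005, 0, 0]
    - [0, 0.0005, 0, 0]
    - [0, 0, 0, 0]
    - [0, 0, 0, 0]
    - [0, 0, 0, 0]

```text
clock: 32.7
ee_pos: [0.6421, -0.16, 0.0618]
orientation: [-0.038, 0.999, 0.0, 0.0]
force: [-1.1, 0.5, 5.8]
grip_width: 0.0153
grip_force: 59.6
```

apply_moves:
  series:
    - [0, 0.0005, 0, 0]
    - [0, 0.0005, 0, 0]
    - [0, 0, 0, 0]
    - [0, 0, 0, 0]
    - [0, 0, 0, 0]

```text
clock: 33.33
ee_pos: [0.6421, -0.1596, 0.0618]
orientation: [-0.038, 0.999, -0.0, 0.0]
force: [-1.0, -2.2, 5.5]
grip_width: 0.0152
grip_force: 59.5
```

apply_moves:
  series:
    - [0, 0.0005, 0, 0]
    - [0, 0.0005, 0, 0]
    - [0, 0, 0, 0]
    - [0, 0, 0, 0]
    - [0, 0, 0, 0]

```text
clock: 33.95
ee_pos: [0.6421, -0.1594, 0.0618]
orientation: [-0.038, 0.999, -0.001, 0.0]
force: [-0.5, -6.5, 5.1]
grip_width: 0.0153
grip_force: 59.4
```

```bash
python3 n.py
```

```text
33.95 [ 0.64207274 -0.15935058  0.06182183] travel 122.36 side 0.01 F along -y 6.45 side -1.04 grip 59.42051589488983
```

The carriage is now held by the notch: stiff at 122.4–123 mm, resisting both ways. Its centre is about 122.7 mm, agreeing with the lamp's middle. I'll relax the command to there and check.

apply_moves:
  series:
    - [0, -0.0005, 0, 0]
    - [0, -0.0005, 0, 0]
    - [0, -0.0006, 0, 0]
    - [0, 0, 0, 0]
    - [0, 0, 0, 0]

```text
clock: 34.58
ee_pos: [0.6421, -0.1596, 0.0618]
orientation: [-0.038, 0.999, 0.0, 0.0]
force: [-0.5, 0.8, 6.3]
grip_width: 0.0155
grip_force: 59.6
```

```bash
python3 n.py
python3 - <<'E'
from bs import *
from bench import bot
s=bot.state()
a=np.radians(4.4);v=np.array([-np.sin(a),np.cos(a)]);u=np.array([np.cos(a),np.sin(a)])
n0=s["ee_pos"][:2]-.125*v;print("nest by grip",n0)
c=bot.capture("scene");np.savez("pics/s30.npz",**c)
try: print("blank",scblank(c,n0,.06))
except Exception as e: print(e)
P=cloud(c);q=P[(abs((P[...,:2]-[.41,-.18])).max(-1)<.07)&(P[...,2]>.035)&(P[...,2]<.07)];print("lifter handle",rect(q))
# slide base y-extent, from first top view (base 280 mm long): notch sits 50 mm to -y of its middle
for n in("top0","scene0","w2"):
    c=dict(np.load(f"pics/{n}.npz"));P=cloud(c);d=P[...,:2]-[.6419,-.1625];x=d@u;y=d@v
    m=(x>-.064)&(x<-.045)&(P[...,2]>.006)&(P[...,2]<.04)&(y<.12)&(y>-.3);print(n,m.sum(),np.percentile(y[m],[.5,99.5]).round(4))
    m=(x>-.045)&(x<.03)&(P[...,2]>.10)&(P[...,2]<.14)&(y<.0)&(y>-.3);print(" lamp",np.percentile(y[m],[.5,99.5]).round(4))
E
```

```text
34.575 [ 0.64207633 -0.15963972  0.06180045] travel 122.65 side -0.01 F along -y -0.79 side -0.44 grip 59.64308023452759
nest by grip [ 0.65166621 -0.28427132]
blank (array([ 0.65169338, -0.28456103]), 66)
lifter handle (array([ 408. , -181.3]), array([90.1, 19.4]), 4.7, 439, np.float64(0.0556))
top0 873 [-0.2089  0.0667]
 lamp [-0.1601 -0.0789]
scene0 1113 [-0.2125  0.0631]
 lamp [-0.1661 -0.0837]
w2 7479 [-0.2095  0.0645]
 lamp [-0.1597 -0.0792]
```

The base's ends put its middle 72 mm from the start, so the notch belongs at about 122 mm and the carriage stands at 122.65 mm with almost no force. The blank is centred and the lifter flat, so I'll hand in.

```bash
python3 -c "
from bench import bot
print(bot.finish_job())"
```

```text
the job is handed in; nothing more can be done
None
```

The job is handed in, verdict not shown: by my last measurements the round blank is flat in the nest, the lifter is flat on the bench, and the carriage is in the notch with its grip still pinched; on the way I overran the notch by about 9 mm (limit 20 mm) and backed into it.

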